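# Slide the spacer along the rail into the corner nest

### The job

With the fingertips only, push the rectangular aluminium spacer across the jig plate until its long side lies flat against the rail, while it is still well short of the nest. Then slide it along, keeping it against the rail, into the corner nest until it is fully home, touching both the rail and the end stop, and take the hand away. Do not lift the spacer off the plate, and leave the other things where they are.

Things in the scene. Friction and masses are not known exactly. Their poses are not given: they have to be found in the camera images.
- spacer: Loose aluminium block with two dark bolt holes in its top, 70 to 140 g, 36 (x) by 60 (y) by 18 mm high, the only rectangular block on the plate. Origin: centre of its underside. It starts flat on the plate, its centre 70 to 100 mm from the rail's face and 130 to 210 mm before the end stop, its long side within 30 degrees of the rail's direction.
- jig: Fixed dark steel plate, 180 (x) by 300 (y) by 12 mm thick, turned up to 23 degrees. Origin: centre of its underside. Along its +x edge (far from the robot) a fixed steel rail runs the whole length in y: 20 mm wide, 14 mm high above the plate's top, its inner face (looking to -x) at x = +65 mm.
- nest: Fixed steel corner on the plate, axes parallel to the jig's; its place along the rail varies. Origin: inner corner at plate-top level, where the rail's face (x = 0) meets the end stop's face (y = 0; wall 16 mm thick in +y, x = -53 to 0). A 12 mm thick cheek, inner face at x = -41 mm, runs from the stop to y = -30 mm, then flares outward to y = -44 mm. Walls 14 mm high.
- home (a point): Point in the nest, axes as the nest's, at x = -18, y = -30, z = 0 mm in the nest's frame: where the spacer's origin is when it is fully home. The spacer then lies parallel to the nest's y, one half inside the 41 mm wide, 30 mm deep channel (open towards -y), the other half sticking out.
- blank: Bystander: loose round aluminium blank 40 mm across, 10 mm high, lying on the plate near its -x edge. Origin: centre of its underside.
- bolt: Bystander: loose steel bolt standing on its head on the plate, head 17 mm across, 36 mm tall. Origin: centre of its underside.
- washer: Bystander: steel washer 26 mm across, 5 mm high, on the table beyond the plate's -y end. Origin: centre of its underside.
- collar: Bystander: aluminium ring 52 mm across, 12 mm high, on the table beyond the plate's +y end. Origin: centre of its underside.
- wrench: Bystander: steel wrench 180 mm long, lying on the table beyond the plate.
- torch: Bystander: black pocket torch, 36 mm across, 133 mm tall, standing on the table to the robot's left. Origin: centre of its underside.
- meter: Bystander: black hand multimeter, 130 by 75 by 37 mm, lying on the table to the robot's right. Origin: centre of its underside.
There are look-alikes about, which are no part of the job. Leave any red look-alike of the spacer alone.

How it is judged:
By the outcome, as a careful person would: the job done as asked, in the order asked, and still so for the second after the job is handed in, with the robot touching nothing.
It also fails if it takes over 51 s, if anything falls off the work surface, if the arm or the gripper's body presses on something with over 40 N, if the wrist force passes 120 N, or if a joint passes its speed limit or range.

### The arm

A 6-joint arm with a two-finger parallel gripper is mounted at the origin on the work surface. World frame = base frame: x ahead of the robot, y to its left, z up, the work surface at z = 0. Lengths are in m, angles in rad, forces in N, time in s.
With the tool pointing down it reaches from about 0.425 to 1.125 m from the base axis. Payload 14.9 kg.
Tool frame: the origin (TCP) lies midway between the tips of the shut fingers; the grasp point (between the pads) lies 19 mm behind it; z points along the fingers, y is the direction in which the jaws open and shut (so a half turn about z gives the same grasp; the last joint's range is limited). The gripper opens to 91 mm and grips with 3 to 60 N. Pads are 32 mm wide; open, the fingers measure 118 mm over their backs; the gripper's body (76 mm by 178 mm) begins 60 mm behind the grasp point.
Start: joints at [1.114, 0.379, 1.734, -0, 1.028, -0.033], TCP at [0.288, 0.638, 0.214] pointing down, gripper open.
Joint ranges: [-2.77, 2.77], [-0.74, 2.19], [0, 2.66], [-1.06, 4.2], [0.31, 2.87], [-3.08, 3.08]. Speed limits (rad/s): [1.89, 1.89, 2.39, 3.14, 3.14, 3.14].

### API

Orientations are given as a 3x3 rotation matrix whose columns are the frame's x, y, z axes.
In Python, from bench import telemetry, read_camera, job gives the robot as it stands. The module is installed in compiled form; this text tells all that it offers.
- The arm moves only by the tool play_rows, never from a script. Its arguments are lists of equal length, an entry for each row: "travel": the shift along the tool's x, y, z in cm, a list of three; "yaw": the turn about the tool's z in rad. A call has 1 to 8 rows; each row is the pose to reach, as a shift and turn from the pose commanded when the call began, along the tool's axes at that moment; what a row does not reach only later rows make up. A row lasts 1/12 s, in which the tool goes at most 41.7 mm and 7.16 degrees, less where a joint would pass 70% of its speed; a pose out of reach is approached as far as the arm can. A call with a gripper value outside its range is refused whole. "claw" is the finger opening in cm, from 0 to 9.12, set as the call begins (left out, the last holds). The fingers move at their own pace and stop on an object; "newtons" is the grip in N (left out, the last holds). Time passes only in rows, so rows that repeat a pose let the fingers close. It gives the time, the measured TCP pose, the force and the opening at its end, in the units of the state.
- telemetry.get_obs(): the state, without advancing time (a new reading comes with each control period).
- read_camera(name): name is "scene" or "side" or "wrist"; returns a dict with "image" (400x640x3 uint8, red, green, blue), "range_z" (400x640 float32, m along the optical axis (not along the pixel's ray), 0 where there is no reading), "K" (3x3 intrinsics, pixels), "eye" and "orientation" of the camera in the world. Camera axes: x right, y down, z forward; pixel columns grow to the right and rows downward; lengths in m; the calibration is good to about 2 mm. The wrist camera is an equidistant fisheye: a pixel r from the principal point sees the ray r / f radians off the axis. A picture is of the moment at which its call begins.
- job.finish_job(): hands the job in, once; it reports no verdict.
The state is a dict: "clock": time; "joint_positions": joint angles; "dq": joint speeds; "tau": joint torques, N m; "position": TCP position; "orientation": TCP orientation; "force": force on the tool from outside, world axes, zero at the start; "moment": the same for the moment, N m; "finger_gap": finger opening in m.
Only numpy, scipy, OpenCV 4.12 (cv2) and the standard library are available. Lean on these libraries where they do the work, as an engineer would, in place of code of your own. Each camera call takes 0.05 s, during which the arm holds its last target. There are 200 camera calls.

## Working session

There is one attempt and no reset: what is moved stays moved. The work goes in short steps, Python scripts to look and compute and a tool call to move; the robot and the scene stay as the last step left them, time stands still between calls to the robot, and variables do not carry over. Pictures are saved under pics/ and viewed, about 8 in all and at most 12, crops included, and the job is handed in when it is done.

Besides the shell and the picture viewer there is one more tool, called after "Request:" by a JSON object that holds its "api" and its "payload", one argument or row to a line. play_rows: Moves the arm, as the interface text tells. Its arguments: {"type":"object","properties":{"travel":{"type":"array"},"yaw":{"type":"array"},"claw":{"type":"number"},"newtons":{"type":"number"}},"required":["travel","yaw"]}

```bash
mkdir -p pics; cat > h.py <<'E'
import numpy as np, cv2
from bench import telemetry, read_camera, job
def snap(n,f):
    c=read_camera(n); cv2.imwrite('pics/'+f+'.png',c['image'][:,:,::-1]); np.savez(f+'.npz',**c); return c
def rays(c,uv,fish=False):
    uv=np.atleast_2d(np.asarray(uv,float)); K=c['K']; x=(uv[:,0]-K[0,2])/K[0,0]; y=(uv[:,1]-K[1,2])/K[1,1]
    if fish:
        r=np.hypot(x,y)+1e-12; d=np.c_[np.sin(r)*x/r,np.sin(r)*y/r,np.cos(r)]
    else: d=np.c_[x,y,np.ones_like(x)]
    return d@np.asarray(c['orientation']).T
def onplane(c,uv,z,fish=False):
    d=rays(c,uv,fish); e=np.asarray(c['eye']); return e+d*((z-e[2])/d[:,2])[:,None]
E
python3 - <<'E'
from h import *
for n in ['scene','side','wrist']:
    c=snap(n,n+'0'); print(n,c['K'].round(1).tolist(),c['eye'],np.round(c['orientation'],3).tolist())
o=telemetry.get_obs(); print(o['clock'],o['position'],np.round(o['orientation'],3).tolist(),o['finger_gap'],o['force'])
E
```

```text
scene [[410.6, 0.0, 330.6], [0.0, 410.6, 196.1], [0.0, 0.0, 1.0]] [1.01286687 0.75535821 0.7650209 ] [[-0.886, 0.293, -0.36], [0.464, 0.584, -0.667], [0.014, -0.757, -0.653]]
side [[448.2, 0.0, 317.5], [0.0, 448.2, 197.6], [0.0, 0.0, 1.0]] [0.2493596  0.893963   0.95579675] [[-0.936, -0.236, 0.263], [-0.353, 0.639, -0.684], [-0.007, -0.732, -0.681]]
wrist [[309.7, 0.0, 324.9], [0.0, 309.7, 197.1], [0.0, 0.0, 1.0]] [0.21349602 0.67212127 0.38376697] [[0.411, 0.873, 0.264], [0.911, -0.393, -0.12], [-0.001, 0.29, -0.957]]
0.15 [0.28773422 0.63779379 0.21342639] [[-0.912, 0.411, -0.0], [0.411, 0.912, -0.001], [0.0, -0.001, -1.0]] 0.09160466003488871 [ 0.54519355 -0.25705443  0.16000227]
```

View pics/scene0.png

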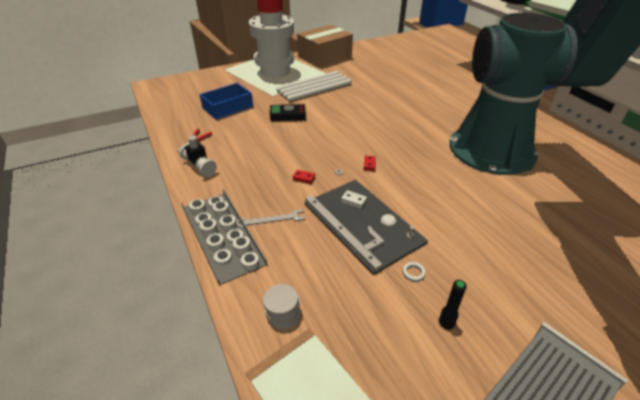

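View pics/side0.png

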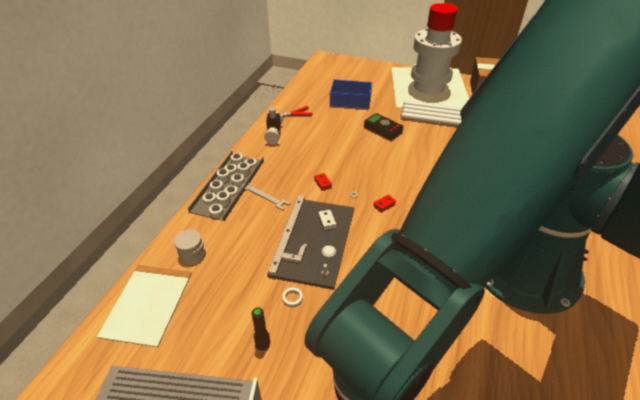

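The silver block with two holes is at scene (354,199) and side (328,218). The red look-alikes are at scene (304,177) and (370,162), the blank at (388,220) and the bolt at (410,233). I'll check the choice in a close crop.

```bash
python3 - <<'E'
from h import *
a=cv2.imread('pics/scene0.png')[170:280,290:440]; b=cv2.imread('pics/side0.png')[185:295,255:375]
A=cv2.resize(a,None,fx=5.2,fy=5.2,interpolation=cv2.INTER_CUBIC)
cv2.imwrite('pics/crop0.png',A)
c=dict(np.load('scene0.npz')); 
for n,uv in dict(pl=[(305,197),(357,181),(426,241),(377,270)]).items(): 
    p=onplane(c,uv,.012); print(n,p.round(3).tolist(), np.linalg.norm(np.diff(p,axis=0),axis=1))
print('sp',onplane(c,[(354,199)],.03), 'blank',onplane(c,[(388,220)],.022))
g=cv2.cvtColor(c['image'],cv2.COLOR_RGB2HSV); m=((g[...,2]>140)&(g[...,1]<60)).astype(np.uint8)
for n,s in (('scene0',(slice(180,225),slice(335,376))),('side0',(slice(200,235),slice(310,345)))):
    c=dict(np.load(n+'.npz')); g=cv2.cvtColor(c['image'],cv2.COLOR_RGB2HSV)[s]
    m=((g[...,2]>140)&(g[...,1]<70)).astype(np.uint8)
    k=max(cv2.findContours(m,0,1)[0],key=cv2.contourArea)[:,0]+[s[1].start,s[0].start]
    P=onplane(c,k,.03); r=cv2.minAreaRect((P[:,:2]*1000).astype(np.float32)); print(n,len(k),r)
E
```

```text
pl [[0.664, -0.042, 0.012], [0.497, -0.039, 0.012], [0.465, 0.247, 0.012], [0.624, 0.269, 0.012]] [0.1666741  0.28704118 0.16083034]
sp [[0.55677837 0.04442052 0.03      ]] blank [[0.51434029 0.14847396 0.022     ]]
scene0 53 ((553.47314453125, 36.88188934326172), (39.684669494628906, 61.48815155029297), 35.31824493408203)
side0 57 ((552.0958862304688, 34.99760055541992), (36.15399169921875, 62.812442779541016), 36.898983001708984)
```

View pics/crop0.png

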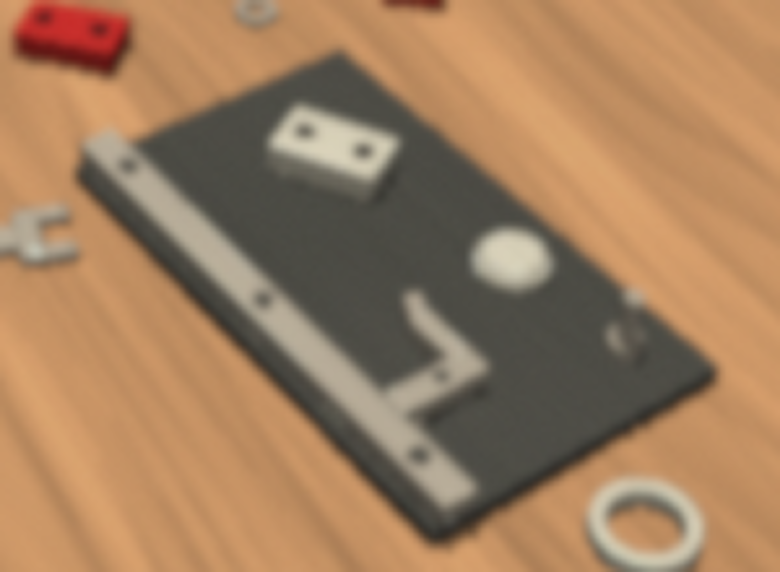

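The spacer is at about (0.552, 0.036) with yaw of about 35°. Its fitted size is roughly 36–40 × 62 mm at z = 0.03, which agrees with the description. The jig's yaw is about 7°. The crop confirms the block with two dark holes at crop (335,140); the red one at crop (72,35) isn't it. Moving in.

Request:
{"api": "play_rows", "payload": {
  "travel": [
    [-4,-4.2,0],
    [-8,-8.4,0],
    [-12,-12.6,0],
    [-16,-16.8,0],
    [-20,-21,0],
    [-23,-24,0],
    [-23,-24,0],
    [-23,-24,0]
  ],
  "yaw": [-0.1,-0.2,-0.3,-0.4,-0.5,-0.5,-0.5,-0.5],
  "claw": 2.4,
  "newtons": 30
}}

```text
clock: 0.82
position: [0.3989, 0.3228, 0.2139]
orientation: [[-0.997, -0.076, 0.0], [-0.076, 0.997, -0.0], [-0.0, -0.0, -1.0]]
force: [0.8, 1.3, 0.1]
finger_gap: 0.0406
```

```bash
cat >> h.py <<'E'
def goto(x,y,z,head=None):
    "tool travel cm + yaw to reach world xyz with tool-y heading (deg)"
    o=telemetry.get_obs(); R=np.asarray(o['orientation']); d=R.T@(np.array([x,y,z])-o['position'])*100
    h=np.degrees(np.arctan2(R[1,1],R[0,1])); yw=0 if head is None else -np.radians((head-h+180)%360-180)
    print('t',round(o['clock'],2),'pos',np.round(o['position'],4),'head',round(h,1),'F',np.round(o['force'],1),'gap',round(o['finger_gap'],4),'-> travel',d.round(2),'yaw',round(yw,3))
E
python3 -c "
from h import *
goto(.50,.01,.15,125)"
```

```text
t 0.82 pos [0.3989 0.3228 0.2139] head 94.4 F [0.8 1.3 0.1] gap 0.0406 -> travel [ -7.69 -31.96   6.39] yaw -0.534
```

Request:
{"api": "play_rows", "payload": {
  "travel": [
    [-1,-4,0.5],
    [-2,-8,1.5],
    [-3,-12,2.5],
    [-4,-16,3.5],
    [-5,-20,4.5],
    [-6,-24,5.5],
    [-7,-28,6.4],
    [-7.7,-32,6.4]
  ],
  "yaw": [-0.1,-0.2,-0.3,-0.4,-0.5,-0.53,-0.53,-0.53]
}}

```text
clock: 1.48
position: [0.4987, 0.013, 0.1487]
orientation: [[-0.822, -0.57, -0.001], [-0.57, 0.822, 0.0], [0.001, 0.001, -1.0]]
force: [1.6, 0.6, -0.6]
finger_gap: 0.0243
```

Request:
{"api": "play_rows", "payload": {
  "travel": [
    [0,0,0],
    [0,0,0],
    [0,0,0]
  ],
  "yaw": [0,0,0]
}}

```text
clock: 1.73
position: [0.4988, 0.0151, 0.1499]
orientation: [[-0.822, -0.569, -0.0], [-0.569, 0.822, 0.0], [0.0, 0.0, -1.0]]
force: [0.6, -0.4, 0.2]
finger_gap: 0.024
```

```bash
python3 -c "
from h import *
goto(.512,.008,.018,125)
c=snap('wrist','w1'); print(c['eye'])"
```

```text
t 1.73 pos [0.4988 0.0151 0.1499] head 124.7 F [ 0.6 -0.4  0.2] gap 0.024 -> travel [-0.68 -1.34 13.19] yaw -0.006
[ 0.43191737 -0.03131379  0.32033057]
```

View pics/w1.png

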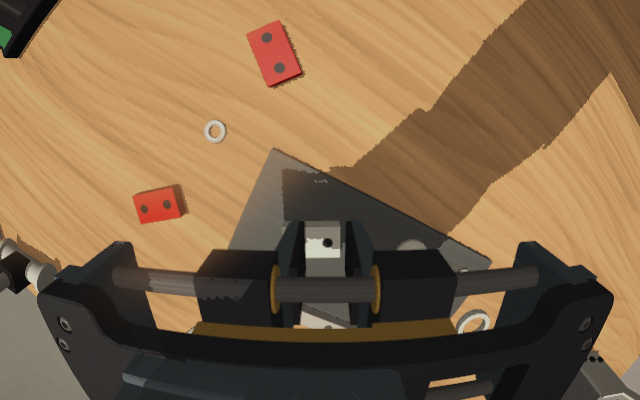

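The wrist view from here hides most of the spacer behind the fingers: only a bit shows between them at (322,242). The jig's -x/-y corner is at (275,150). I'll shift ahead so that the camera sits over the spacer.

Request:
{"api": "play_rows", "payload": {
  "travel": [
    [-4,0,-2],
    [-8,0,-4],
    [-12,0,-6],
    [-16,0,-7],
    [-18,0,-7],
    [-18,0,-7],
    [-18,0,-7],
    [-18,0,-7]
  ],
  "yaw": [0,0,0,0,0,0,0,0]
}}

```text
clock: 2.45
position: [0.6457, 0.1186, 0.2194]
orientation: [[-0.821, -0.571, -0.001], [-0.571, 0.821, -0.0], [0.001, 0.001, -1.0]]
force: [-0.8, -0.5, 1.0]
finger_gap: 0.0241
```

```bash
python3 -c "
from h import *
c=snap('wrist','w2'); print(c['eye'], telemetry.get_obs()['joint_positions'])
goto(.512,.008,.018,125)"
```

```text
[0.57912409 0.07204171 0.38995669] [ 1.45371810e-01  3.06072697e-01  1.82301452e+00 -6.75327700e-05
  1.01374558e+00 -2.03268122e+00]
t 2.5 pos [0.6456 0.1181 0.2195] head 124.8 F [0.6 1.1 0.2] gap 0.0241 -> travel [17.23 -1.42 20.17] yaw -0.004
```

View pics/w2.png

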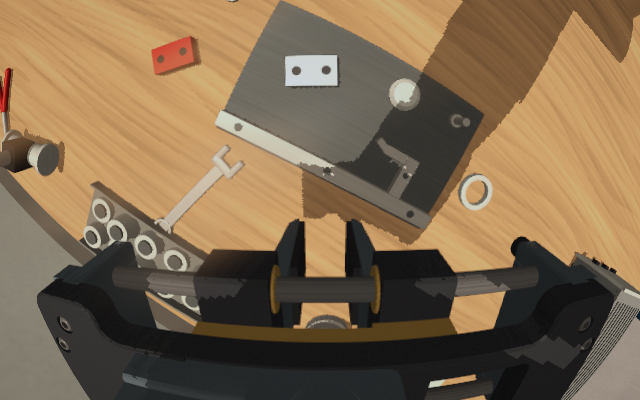

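```bash
python3 - <<'E'
from h import *
c=dict(np.load('w2.npz')); im=c['image']; g=cv2.cvtColor(im,cv2.COLOR_RGB2HSV)
m=np.zeros((400,640),np.uint8); m[45:100,275:350]=((g[...,2]>120)&(g[...,1]<70))[45:100,275:350]
k=max(cv2.findContours(m,0,1)[0],key=cv2.contourArea)[:,0]; 
P=onplane(c,k,.03,True); print(k.min(0),k.max(0),cv2.minAreaRect((P[:,:2]*1000).astype(np.float32)))
z=cv2.resize(im[95:245,210:500],None,fx=2.7,fy=2.7,interpolation=cv2.INTER_CUBIC)[:,:,::-1]
z=np.clip(z.astype(float)*1.5,0,255).astype(np.uint8); cv2.imwrite('pics/crop2.png',z)
E
```

```text
[284  55] [337  85] ((553.0990600585938, 34.14332580566406), (35.72026062011719, 60.83298110961914), 34.12446212768555)
```

View pics/crop2.png

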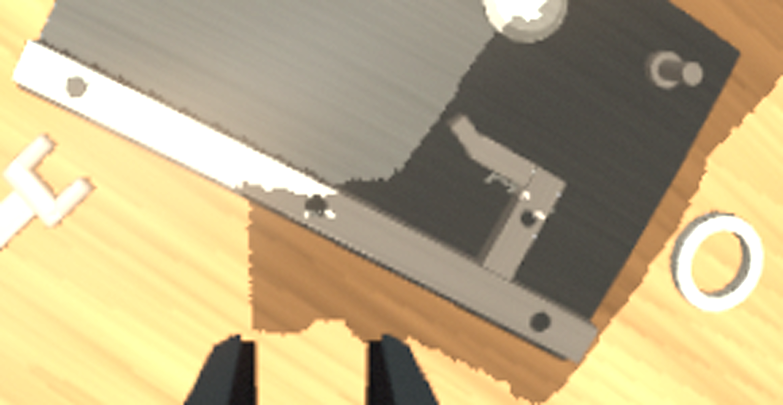

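```bash
python3 - <<'E'
from h import *
c=dict(np.load('w2.npz'))
def q(p,z=.026): return onplane(c,np.array(p)/2.7+[210,95],z,True)[:,:2]
r=q([(34,40),(130,88),(340,188),(480,258),(597,326)]); print(r.round(4).tolist())
v=r[-1]-r[0]; print('len',np.linalg.norm(v),'yaw',np.degrees(np.arctan2(-v[0],v[1])))
for i in range(1,4): print(np.cross(v/np.linalg.norm(v),r[i]-r[0]))
s=q([(488,262),(530,190),(512,279),(565,186),(450,122)]); print('stop',s.round(4).tolist())
yw=np.arctan2(-v[0],v[1]); ex=np.array([np.cos(yw),np.sin(yw)]); ey=np.array([-np.sin(yw),np.cos(yw)])
o=s[0]; print('rel rail x',[( (p-r.mean(0))@ex).round(4) for p in s],'y rel s0',[((p-o)@ey).round(4) for p in s])
b=q([(528,10)],.022)
for n,p in (('spacer',np.array([.553,.034])),('blank',b[0])): print(n,p,'x from rail',(p-r.mean(0))@ex,'y from stop',(p-o)@ey)
E
```

```text
[[0.6493, -0.0287], [0.6435, 0.0207], [0.6282, 0.1224], [0.6176, 0.1938], [0.6107, 0.263]]
len 0.29423791522278864 yaw 7.5264610378402566
-0.0007778801555654588
0.0010703473314807588
0.002209037485749816
stop [[0.617, 0.1981], [0.5789, 0.1933], [0.6168, 0.2126], [0.5676, 0.2057], [0.576, 0.1449]]
rel rail x [np.float64(-0.0018), np.float64(-0.0402), np.float64(-0.0001), np.float64(-0.0497), np.float64(-0.0494)] y rel s0 [np.float64(0.0), np.float64(0.0003), np.float64(0.0144), np.float64(0.0141), np.float64(-0.0473)]
spacer [0.553 0.034] x from rail -0.08671785459647777 y from stop -0.15426440550605403
blank [0.51418196 0.1444489 ] x from rail -0.110734411900862 y from stop -0.039682534388410406<stdin>:6: DeprecationWarning: Arrays of 2-dimensional vectors are deprecated. Use arrays of 3-dimensional vectors instead. (deprecated in NumPy 2.0)
```

Measured, in the world frame:
- **Spacer:** centre (0.553, 0.034), yaw 34.1°, fitted 35.7 × 60.8 mm. It is 87 mm from the rail and 154 mm before the stop, both within the stated ranges.
- **Rail:** yaw of about 7.8°, with its face through (0.630, 0.114).
- **Stop:** corner at about (0.617, 0.198).

Going behind the spacer's near long side and down.

Request:
{"api": "play_rows", "payload": {
  "travel": [
    [4,0,0],
    [8,-0.5,2],
    [12,-1,4],
    [16,-1.4,7],
    [16.9,-1.4,11],
    [16.9,-1.4,14],
    [16.9,-1.4,16],
    [16.9,-1.4,16]
  ],
  "yaw": [0,0,0,0,0,0,0,0]
}}

```text
clock: 3.17
position: [0.512, 0.0094, 0.0564]
orientation: [[-0.822, -0.569, -0.007], [-0.569, 0.822, 0.0], [0.005, 0.004, -1.0]]
force: [-0.9, 0.5, -0.5]
finger_gap: 0.0245
```

```bash
python3 -c "
from h import *
goto(.515,.008,.018,124.1)"
```

```text
t 3.17 pos [0.512  0.0094 0.0564] head 124.7 F [-0.9  0.5 -0.5] gap 0.0245 -> travel [-0.19 -0.3   3.84] yaw 0.01
```

Request:
{"api": "play_rows", "payload": {
  "travel": [
    [0,-0.2,1],
    [0,-0.2,2],
    [0,-0.2,3],
    [0,-0.2,4.1],
    [0,-0.2,4.1],
    [0,-0.2,4.1]
  ],
  "yaw": [0.01,0.01,0.01,0.01,0.01,0.01]
}}

```text
clock: 3.67
position: [0.517, 0.0082, 0.0186]
orientation: [[-0.827, -0.562, -0.001], [-0.562, 0.827, 0.0], [0.001, 0.001, -1.0]]
force: [-0.1, 0.1, 1.1]
finger_gap: 0.024
```

```bash
python3 -c "
from h import *
goto(.515,.008,.018,124.1); c=snap('scene','s3')
cv2.imwrite('pics/s3c.png',cv2.resize(c['image'][150:290,280:460],None,fx=4,fy=4,interpolation=cv2.INTER_CUBIC)[:,:,::-1])"
```

```text
t 3.67 pos [0.517  0.0082 0.0186] head 124.2 F [-0.1  0.1  1.1] gap 0.024 -> travel [0.17 0.09 0.06] yaw 0.001
```

View pics/s3c.png

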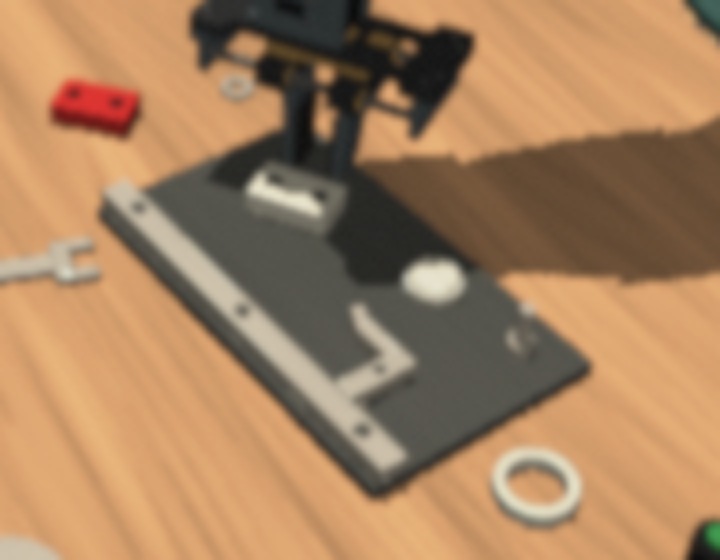

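Fingers are behind the spacer at crop (320,130), and the spacer at (295,195) is untouched. Next I'll work out the arc push, turning the spacer to the rail's yaw as it advances.

```bash
python3 - <<'E'
from h import *
C0=np.array([.553,.034]); ex=np.array([np.cos(np.radians(7.8)),np.sin(np.radians(7.8))])
o=telemetry.get_obs(); p0=np.array([.517,.0082]); h0=34.1
def tcp(s,off=.034):
    a=34.1-26.3*min(s/.85,1); n=np.array([np.cos(np.radians(a)),np.sin(np.radians(a))]); return C0+s*.0687*ex-off*n,a
for lo,hi in ((0,.5),(.5,.94)):
    P0,a0=(p0,h0) if lo==0 else tcp(.5)
    n=-np.array([np.cos(np.radians(a0)),np.sin(np.radians(a0))]); t=np.array([n[1],-n[0]])
    for s in np.linspace(lo,hi,8 if lo==0 else 7):
        P,a=tcp(s); d=(P-P0)*100; print(round(s,2),round(d@n,2),round(d@t,2),round(np.radians(a0-a),3),P.round(4),a)
E
```

```text
0.0 -1.03 0.12 0.0 [0.5248 0.0149] 34.1
0.07 -1.47 0.03 0.039 [0.529  0.0167] 31.889915966386557
0.14 -1.92 -0.05 0.077 [0.5332 0.0185] 29.679831932773112
0.21 -2.37 -0.14 0.116 [0.5374 0.0203] 27.469747899159664
0.29 -2.83 -0.23 0.154 [0.5417 0.0222] 25.259663865546223
0.36 -3.29 -0.32 0.193 [0.546 0.024] 23.049579831932775
0.43 -3.76 -0.41 0.231 [0.5504 0.0259] 20.839495798319327
0.5 -4.23 -0.5 0.27 [0.5548 0.0278] 18.629411764705885
0.5 0.0 0.0 0.0 [0.5548 0.0278] 18.629411764705885
0.57 -0.5 0.04 0.04 [0.5594 0.0298] 16.360392156862744
0.65 -1.0 0.08 0.079 [0.564  0.0318] 14.09137254901961
0.72 -1.51 0.12 0.119 [0.5687 0.0337] 11.822352941176472
0.79 -2.02 0.16 0.158 [0.5735 0.0358] 9.553333333333338
0.87 -2.53 0.17 0.189 [0.5783 0.0375] 7.800000000000001
0.94 -3.03 0.07 0.189 [0.5833 0.0381] 7.800000000000001
```

Request:
{"api": "play_rows", "payload": {
  "travel": [
    [-0.5,0.1,0],
    [-1.0,0.1,0],
    [-1.5,0,0],
    [-1.9,-0.05,0],
    [-2.4,-0.15,0],
    [-2.9,-0.25,0],
    [-3.3,-0.3,0],
    [-3.8,-0.4,0]
  ],
  "yaw": [0,0,0.04,0.08,0.12,0.16,0.19,0.23]
}}

```text
clock: 4.38
position: [0.5516, 0.0266, 0.0194]
orientation: [[-0.934, -0.357, 0.001], [-0.357, 0.934, 0.0], [-0.0, -0.0, -1.0]]
force: [-0.5, -0.9, 1.1]
finger_gap: 0.0238
```

Request:
{"api": "play_rows", "payload": {
  "travel": [
    [-0.4,0.05,0],
    [-0.8,0.1,0],
    [-1.2,0.1,0],
    [-1.6,0.15,0],
    [-2.0,0.2,0],
    [-2.4,0.2,0],
    [-2.4,0.2,0],
    [-2.4,0.2,0]
  ],
  "yaw": [0.03,0.06,0.1,0.13,0.17,0.2,0.2,0.2]
}}

```text
clock: 5.05
position: [0.5731, 0.0369, 0.0193]
orientation: [[-0.986, -0.167, 0.001], [-0.167, 0.986, 0.0], [-0.001, -0.0, -1.0]]
force: [-0.2, -0.2, -0.4]
finger_gap: 0.024
```

```bash
python3 -c "
from h import *
goto(.5874,.0387,.018,97.8); c=snap('scene','s4')
cv2.imwrite('pics/s4c.png',cv2.resize(c['image'][150:290,280:460],None,fx=4,fy=4,interpolation=cv2.INTER_CUBIC)[:,:,::-1])"
```

```text
t 5.05 pos [0.5731 0.0369 0.0193] head 99.6 F [-0.2 -0.2 -0.4] gap 0.024 -> travel [-1.44 -0.06  0.13] yaw 0.031
```

View pics/s4c.png

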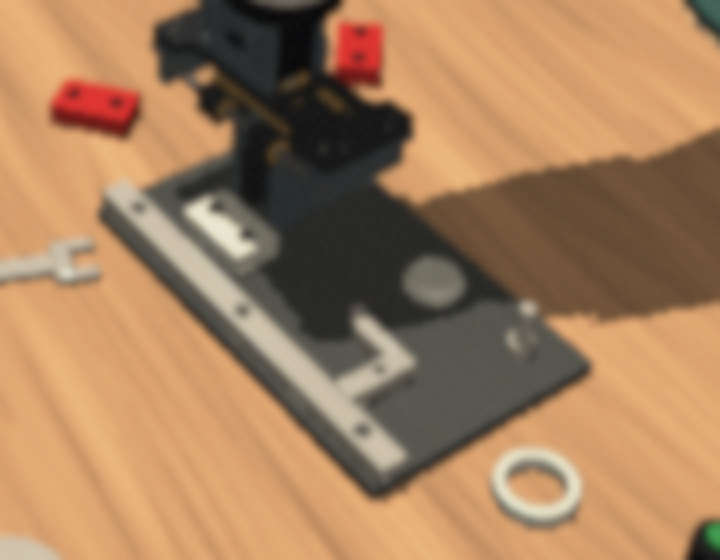

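The spacer is now nearly parallel to the rail and close to it (crop (225,225)). I'll press on gently and watch the force.

Request:
{"api": "play_rows", "payload": {
  "travel": [
    [-0.4,0,0],
    [-0.8,0,0],
    [-1.1,0,0],
    [-1.3,0,0],
    [-1.4,0,0],
    [-1.4,0,0]
  ],
  "yaw": [0.01,0.02,0.03,0.03,0.03,0.03]
}}

```text
clock: 5.6
position: [0.5862, 0.0389, 0.0189]
orientation: [[-0.991, -0.136, -0.001], [-0.136, 0.991, -0.0], [0.001, 0.0, -1.0]]
force: [-2.1, -0.3, 0.6]
finger_gap: 0.0239
```

Request:
{"api": "play_rows", "payload": {
  "travel": [
    [-0.1,0,0],
    [-0.2,0,0],
    [-0.2,0,0]
  ],
  "yaw": [0,0,0]
}}

```text
clock: 5.85
position: [0.5864, 0.039, 0.0185]
orientation: [[-0.991, -0.136, -0.004], [-0.136, 0.991, -0.0], [0.004, 0.0, -1.0]]
force: [-11.5, -2.2, 6.7]
finger_gap: 0.0239
```

Request:
{"api": "play_rows", "payload": {
  "travel": [
    [-0.1,0,0],
    [-0.2,0,0],
    [-0.2,0,0]
  ],
  "yaw": [0,0,0]
}}

```text
clock: 6.1
position: [0.5864, 0.0391, 0.0181]
orientation: [[-0.991, -0.136, -0.008], [-0.136, 0.991, -0.0], [0.008, 0.001, -1.0]]
force: [-19.7, -4.7, 14.2]
finger_gap: 0.0242
```

Contact with the rail at about 20 N through both fingers. Now I'll back off, rise and look from above.

Request:
{"api": "play_rows", "payload": {
  "travel": [
    [0.5,0,0],
    [1.5,0,0],
    [2.5,0,0],
    [2.5,0,-3],
    [2.5,0,-7],
    [2.5,0,-11],
    [0,0,-15],
    [-3,0,-17]
  ],
  "yaw": [0,0,0,0,0,0,0,0]
}}

```text
clock: 6.77
position: [0.6192, 0.0434, 0.1927]
orientation: [[-0.991, -0.136, 0.002], [-0.136, 0.991, 0.0], [-0.002, -0.0, -1.0]]
force: [1.1, -0.1, 0.1]
finger_gap: 0.0238
```

Request:
{"api": "play_rows", "payload": {
  "travel": [
    [-4,0,0],
    [-8,0,0],
    [-8,0,0],
    [-8,0,0]
  ],
  "yaw": [0,0,0,0],
  "claw": 0
}}

```text
clock: 7.1
position: [0.6999, 0.0545, 0.1884]
orientation: [[-0.991, -0.136, 0.0], [-0.136, 0.991, -0.0], [-0.0, -0.0, -1.0]]
force: [-1.0, 0.5, -0.4]
finger_gap: 0.0012
```

```bash
python3 - <<'E'
from h import *
c=snap('wrist','w5'); im=c['image']; g=cv2.cvtColor(im,cv2.COLOR_RGB2HSV)
goto(.6247,-.0123,.018,97.8)
uv=np.array([.62,.044,.03])
d=(uv-c['eye'])@np.asarray(c['orientation']); th=np.arctan2(np.hypot(d[0],d[1]),d[2]); K=c['K']
px=K[:2,2]+K[0,0]*th*d[:2]/np.hypot(d[0],d[1]); print(px)
x,y=px.astype(int); y0=max(y-75,0);x0=max(x-110,0)
cv2.imwrite('pics/w5c.png',cv2.resize(im[y0:y0+170,x0:x0+230],None,fx=3.4,fy=3.4,interpolation=cv2.INTER_CUBIC)[:,:,::-1]); print(x0,y0)
E
```

```text
t 7.15 pos [0.6985 0.0543 0.1882] head 97.8 F [ 0.2 -0.1 -0.5] gap 0.0007 -> travel [ 8.2  -5.6  17.03] yaw 0.0
[325.08126543 107.04439486]
215 32
```

View pics/w5c.png

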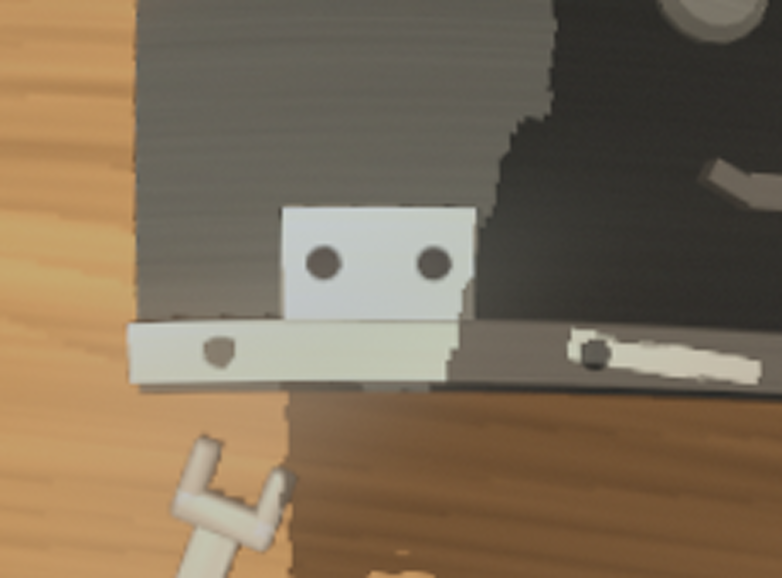

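The spacer (crop x 283–475, y 207–320) lies flush along the rail's inner edge, well short of the nest at (710,175).

Request:
{"api": "play_rows", "payload": {
  "travel": [
    [2.5,-2,0],
    [5,-4,2],
    [7.5,-5.6,4],
    [8.2,-5.6,7],
    [8.2,-5.6,10],
    [8.2,-5.6,12],
    [8.2,-5.6,12],
    [8.2,-5.6,12]
  ],
  "yaw": [0,0,0,0,0,0,0,0]
}}

```text
clock: 7.82
position: [0.6241, -0.0123, 0.0687]
orientation: [[-0.991, -0.136, -0.002], [-0.136, 0.991, 0.0], [0.002, 0.0, -1.0]]
force: [-0.1, -0.1, 0.1]
finger_gap: 0.0006
```

```bash
python3 - <<'E'
from h import *
c=dict(np.load('w5.npz'))
print(onplane(c,np.array([(283,207),(283,320),(475,207),(472,320)])/3.4+[215,32],.03,True))
goto(.6247,-.0123,.018,97.8)
E
```

```text
[[0.60864153 0.01412034 0.03      ]
 [0.64376333 0.01861588 0.03      ]
 [0.60055302 0.07260404 0.03      ]
 [0.63574448 0.07684222 0.03      ]]
t 7.82 pos [ 0.6241 -0.0123  0.0687] head 97.8 F [-0.1 -0.1  0.1] gap 0.0006 -> travel [-0.07 -0.02  5.07] yaw -0.0
```

Request:
{"api": "play_rows", "payload": {
  "travel": [
    [0,0,1.5],
    [0,0,3],
    [0,0,4.5],
    [0,0,5],
    [0,0,5],
    [0,0,5]
  ],
  "yaw": [0,0,0,0,0,0]
}}

```text
clock: 8.32
position: [0.6256, -0.0122, 0.0187]
orientation: [[-0.991, -0.136, -0.001], [-0.136, 0.991, 0.0], [0.001, 0.0, -1.0]]
force: [0.4, -0.4, 0.7]
finger_gap: 0.0003
```

Request:
{"api": "play_rows", "payload": {
  "travel": [
    [0,0.5,0],
    [0,1.0,0],
    [0,1.4,0],
    [0,1.8,0],
    [0,2.2,0],
    [0,2.6,0],
    [0,3.0,0],
    [0,3.0,0]
  ],
  "yaw": [0,0,0,0,0,0,0,0]
}}

```text
clock: 8.98
position: [0.6215, 0.0182, 0.019]
orientation: [[-0.991, -0.136, -0.0], [-0.136, 0.991, 0.0], [0.0, 0.0, -1.0]]
force: [0.2, -0.3, 0.5]
finger_gap: 0.0007
```

```bash
python3 - <<'E'
from h import *
goto(.6247,-.0123,.018,97.8)
c=snap('scene','s6')
cv2.imwrite('pics/s6c.png',cv2.resize(c['image'][150:290,280:460],None,fx=4,fy=4,interpolation=cv2.INTER_CUBIC)[:,:,::-1])
E
```

```text
t 8.98 pos [0.6215 0.0182 0.019 ] head 97.8 F [ 0.2 -0.3  0.5] gap 0.0007 -> travel [ 0.1  -3.07  0.1 ] yaw 0.001
```

View pics/s6c.png

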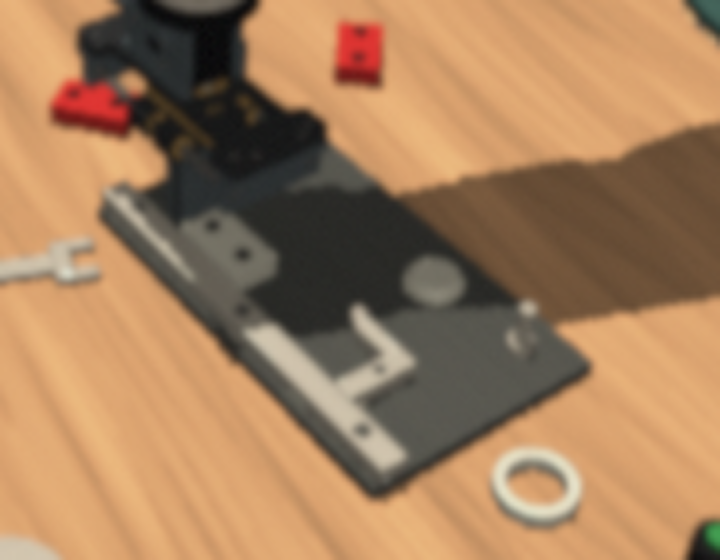

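Spacer is being pushed by its rear end, still against the rail (crop (230,245)). About 105 mm to go.

Request:
{"api": "play_rows", "payload": {
  "travel": [
    [-0.01,0.5,0],
    [-0.02,1.0,0],
    [-0.03,1.5,0],
    [-0.04,2.0,0],
    [-0.05,2.5,0],
    [-0.06,3.0,0],
    [-0.07,3.5,0],
    [-0.08,4.0,0]
  ],
  "yaw": [0,0,0,0,0,0,0,0]
}}

```text
clock: 9.7
position: [0.6168, 0.0578, 0.019]
orientation: [[-0.991, -0.136, -0.0], [-0.136, 0.991, -0.0], [0.0, 0.0, -1.0]]
force: [-1.0, -0.5, -0.0]
finger_gap: 0.0006
```

Request:
{"api": "play_rows", "payload": {
  "travel": [
    [-0.01,0.5,0],
    [-0.02,1.0,0],
    [-0.03,1.5,0],
    [-0.04,1.9,0],
    [-0.05,2.3,0],
    [-0.06,2.7,0],
    [-0.06,3.0,0],
    [-0.06,3.0,0]
  ],
  "yaw": [0,0,0,0,0,0,0,0]
}}

```text
clock: 10.37
position: [0.6135, 0.0876, 0.019]
orientation: [[-0.991, -0.136, 0.0], [-0.136, 0.991, 0.0], [-0.0, 0.0, -1.0]]
force: [0.9, 0.7, 0.0]
finger_gap: 0.0007
```

```bash
python3 - <<'E'
from h import *
goto(.6247,-.0123,.018,97.8)
c=snap('scene','s7')
cv2.imwrite('pics/s7c.png',cv2.resize(c['image'][170:290,300:440],None,fx=4.9,fy=4.9,interpolation=cv2.INTER_CUBIC)[:,:,::-1])
E
```

```text
t 10.37 pos [0.6135 0.0876 0.019 ] head 97.8 F [0.9 0.7 0. ] gap 0.0007 -> travel [  0.25 -10.05   0.1 ] yaw 0.0
```

View pics/s7c.png

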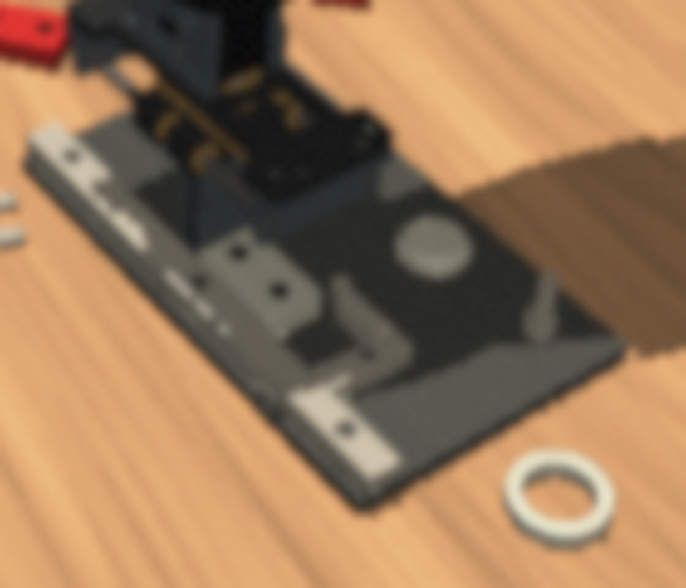

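On track: the spacer (crop (265,280)) is parallel, against the rail and entering the flare at (335,290).

Request:
{"api": "play_rows", "payload": {
  "travel": [
    [-0.01,0.4,0],
    [-0.02,0.8,0],
    [-0.03,1.2,0],
    [-0.03,1.6,0],
    [-0.04,2.0,0],
    [-0.04,2.4,0],
    [-0.05,2.7,0],
    [-0.05,3.0,0]
  ],
  "yaw": [0,0,0,0,0,0,0,0]
}}

```text
clock: 11.08
position: [0.6099, 0.1172, 0.019]
orientation: [[-0.991, -0.136, -0.0], [-0.136, 0.991, -0.0], [0.0, -0.0, -1.0]]
force: [-0.5, -0.6, -0.4]
finger_gap: 0.0006
```

Request:
{"api": "play_rows", "payload": {
  "travel": [
    [0,0.1,0],
    [0,0.2,0],
    [0,0.3,0],
    [0,0.3,0]
  ],
  "yaw": [0,0,0,0]
}}

```text
clock: 11.42
position: [0.6095, 0.1199, 0.019]
orientation: [[-0.991, -0.136, 0.0], [-0.136, 0.991, 0.0], [-0.0, 0.0, -1.0]]
force: [0.5, -0.3, 0.4]
finger_gap: 0.0005
```

Request:
{"api": "play_rows", "payload": {
  "travel": [
    [0,0.1,0],
    [0,0.2,0],
    [0,0.3,0],
    [0,0.3,0]
  ],
  "yaw": [0,0,0,0]
}}

```text
clock: 11.75
position: [0.6091, 0.1229, 0.019]
orientation: [[-0.991, -0.136, 0.0], [-0.136, 0.991, 0.0], [-0.0, 0.0, -1.0]]
force: [0.5, 0.8, 0.6]
finger_gap: 0.0003
```

Request:
{"api": "play_rows", "payload": {
  "travel": [
    [0,0.1,0],
    [0,0.2,0],
    [0,0.3,0],
    [0,0.3,0]
  ],
  "yaw": [0,0,0,0]
}}

```text
clock: 12.08
position: [0.6088, 0.1242, 0.0191]
orientation: [[-0.991, -0.137, -0.0], [-0.137, 0.991, -0.002], [0.0, -0.002, -1.0]]
force: [0.2, -17.6, 2.6]
finger_gap: 0.0004
```

Request:
{"api": "play_rows", "payload": {
  "travel": [
    [0,0.1,0],
    [0,0.2,0],
    [0,0.2,0]
  ],
  "yaw": [0,0,0]
}}

```text
clock: 12.33
position: [0.6088, 0.1244, 0.0192]
orientation: [[-0.991, -0.137, -0.0], [-0.137, 0.991, -0.004], [0.001, -0.004, -1.0]]
force: [3.2, -38.0, 5.4]
finger_gap: -0.0001
```

Firm stop reached: 38 N at the expected place. Backing away and looking from above.

Request:
{"api": "play_rows", "payload": {
  "travel": [
    [0,-0.5,0],
    [0,-1.5,0],
    [0,-3,0],
    [0,-3,-4],
    [0,-3,-8],
    [-3,-1,-12],
    [-6,1,-16],
    [-9,4,-17]
  ],
  "yaw": [0,0,0,0,0,0,0,0]
}}

```text
clock: 13.0
position: [0.6803, 0.1626, 0.1832]
orientation: [[-0.991, -0.134, 0.003], [-0.134, 0.991, 0.001], [-0.003, 0.0, -1.0]]
force: [0.3, -0.2, -0.3]
finger_gap: 0.0003
```

Request:
{"api": "play_rows", "payload": {
  "travel": [
    [0,2,0],
    [0,2,0],
    [0,2,0],
    [0,2,0]
  ],
  "yaw": [0,0,0,0]
}}

```text
clock: 13.33
position: [0.6754, 0.1825, 0.1783]
orientation: [[-0.991, -0.136, -0.001], [-0.136, 0.991, -0.0], [0.001, -0.0, -1.0]]
force: [0.7, -0.6, -1.5]
finger_gap: 0.0003
```

```bash
python3 - <<'E'
from h import *
c=snap('wrist','w8'); im=c['image']
goto(.6247,-.0123,.018,97.8)
d=(np.array([.603,.167,.03])-c['eye'])@np.asarray(c['orientation']); th=np.arctan2(np.hypot(d[0],d[1]),d[2]); K=c['K']
px=K[:2,2]+K[0,0]*th*d[:2]/np.hypot(d[0],d[1]); print(px)
x,y=px.astype(int); y0=max(y-70,0);x0=max(x-90,0); print(x0,y0)
z=cv2.resize(im[y0:y0+140,x0:x0+190],None,fx=4.1,fy=4.1,interpolation=cv2.INTER_CUBIC)[:,:,::-1]
z=np.clip(z*1.6,0,255).astype(np.uint8); cv2.imwrite('pics/w8c.png',z)
E
```

```text
t 13.38 pos [0.6754 0.1823 0.1783] head 97.8 F [ 0.4 -0.2  0.2] gap 0.0004 -> travel [  7.64 -18.59  16.04] yaw -0.0
[319.22640575 113.76025542]
229 43
```

View pics/w8c.png

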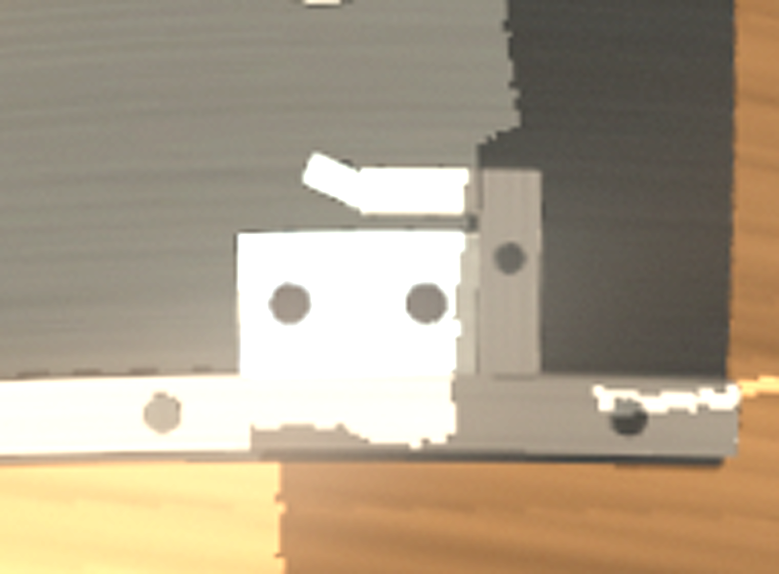

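The picture shows the spacer in the nest: rear end at crop x=238, front edge meeting the stop at x≈480, rail below at y≈375. The brightening washed out the rail seam, so I'll check it numerically.

```bash
python3 - <<'E'
from h import *
def pix(c,P):
    d=(np.atleast_2d(P)-c['eye'])@np.asarray(c['orientation']); r=np.hypot(d[:,0],d[:,1]); th=np.arctan2(r,d[:,2]); K=c['K']
    return (K[:2,2]+(K[0,0]*th/r)[:,None]*d[:,:2]).astype(np.float32)
c=dict(np.load('w8.npz')); g=cv2.cvtColor(c['image'],cv2.COLOR_RGB2GRAY)
def prof(a,b): 
    n=int(np.hypot(*np.subtract(b,a))*2)+1; m=np.linspace(a,b,n).astype(np.float32); return cv2.remap(g,m[:,0],m[:,1],1).ravel().astype(int).tolist() if 0 else cv2.remap(g,m[:,:1],m[:,1:],1).ravel().astype(int).tolist()
f=lambda x,y:(x/4.1+229,y/4.1+43)
for x in (200,255,330,400,445): print('rail',x,prof(f(x,345),f(x,400)))
for y in (250,300,350): print('stop',y,prof(f(440,y),f(510,y)))
C=onplane(c,np.array([f(238,232),f(240,372),f(480,232),f(480,374)]),.03,True); print(C.round(4))
print(np.linalg.norm(C[1]-C[0]),np.linalg.norm(C[2]-C[0]),np.degrees(np.arctan2(-(C[2]-C[0])[0],(C[2]-C[0])[1])))
E
```

```text
rail 200 [107, 107, 108, 110, 110, 110, 110, 110, 107, 102, 99, 97, 108, 127, 148, 169, 175, 177, 177, 177, 176, 175, 175, 174, 175, 176, 176]
rail 255 [195, 195, 195, 195, 195, 195, 195, 194, 194, 194, 193, 192, 189, 185, 181, 178, 177, 176, 177, 177, 176, 175, 175, 174, 175, 176, 177]
rail 330 [194, 194, 194, 194, 194, 194, 194, 194, 194, 193, 193, 193, 188, 182, 178, 176, 175, 175, 175, 175, 174, 174, 173, 173, 174, 175, 175]
rail 400 [194, 194, 194, 194, 194, 194, 194, 194, 194, 194, 194, 194, 187, 178, 173, 171, 172, 175, 175, 176, 175, 174, 173, 172, 173, 174, 175]
rail 445 [195, 195, 195, 195, 195, 195, 196, 195, 195, 195, 193, 190, 183, 173, 168, 165, 166, 168, 169, 169, 169, 169, 168, 167, 167, 168, 171]
stop 250 [196, 196, 196, 196, 196, 196, 195, 193, 179, 161, 147, 134, 128, 123, 123, 124, 123, 121, 116, 110, 108, 107, 107, 106, 101, 95, 88, 80, 75, 69, 68, 68, 67, 66, 66]
stop 300 [94, 101, 120, 146, 165, 180, 164, 133, 123, 124, 124, 124, 124, 123, 121, 117, 112, 105, 106, 110, 110, 109, 108, 108, 108, 108, 108, 109, 109, 108, 108, 107, 107, 108, 108]
stop 350 [195, 195, 195, 195, 194, 192, 171, 142, 129, 125, 124, 124, 124, 124, 123, 121, 113, 103, 103, 107, 108, 107, 107, 107, 107, 107, 107, 107, 107, 107, 107, 107, 107, 107, 107]
[[0.5925 0.1325 0.03  ]
 [0.6276 0.1373 0.03  ]
 [0.5847 0.192  0.03  ]
 [0.6201 0.1971 0.03  ]]
0.03539959025887857 0.05999153041510107 7.470935669451538
```

```bash
python3 -c "
from h import *
print(job.finish_job(), telemetry.get_obs()['clock'])"
```

```text
the job is handed in; nothing more can be done
the job is handed in; nothing more can be done
```

The spacer is home in the nest, touching the rail and the end stop as far as my checks show. The job is handed in, at about 13.4 s of the 51 s allowed.

**What I did:** I pushed the spacer with the two fingertips on its near long side, turning it about 26° on the way, until it lay flat on the rail roughly 120 mm short of home. I then closed the fingers and slid it along the rail from its rear end until it met the stop. Then I backed the hand straight off and raised it clear.

**Last checks:**
- **Forces:** about 20 N against the rail and 38 N against the stop. Stop contact came within about 2 mm of where I had measured the stop.
- **Final wrist view:** the top face measures 35.4 × 60.0 mm with yaw 7.5°. The rail measured about 7.8°, so they agree within measuring error.
- **Seams:** there is no dark gap at the stop. Along the rail there is none at the rear. A faint dip in brightness near the front could be shading or a gap of a few tenths of a millimetre. I left it alone.
- **Other objects:** the arm's path stayed clear of them and I felt no unexpected contact. I did not measure their positions again at the end.

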